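# Tip out the capacitor bin and flag it empty

## Robot

A 6-joint arm with a two-finger parallel gripper is mounted at the origin on the work surface. World frame = base frame: x ahead of the robot, y to its left, z up, the work surface at z = 0. Lengths are in m, angles in rad, forces in N, time in s.
With the tool pointing down it reaches from about 0.3 to 0.85 m from the base axis. Payload 4.2 kg.
Tool frame: the origin (TCP) lies at the very end of the fingers, on their centre line; the grasp point (between the pads) lies 19 mm behind it; z points along the fingers, y is the line along which they close (so a half turn about z gives the same grasp; the last joint's range is limited). The gripper opens to 91 mm and grips with 3 to 60 N. Pads are 32 mm wide; open, the fingers measure 118 mm over their backs; the gripper's body (76 mm by 178 mm) begins 60 mm behind the grasp point.
Start: joints at [-1.338, 0.32, 1.565, -0, 1.257, -0.02], TCP at [0.144, -0.557, 0.214] pointing down, gripper open.
Joint ranges: [-3.11, 3.11], [-0.84, 2.01], [0.21, 2.61], [-1.34, 4.49], [0.05, 2.63], [-2.56, 2.56]. Speed limits (rad/s): [2.57, 2.57, 3.14, 3.14, 3.14, 3.14].

## Interface

Orientations are given as a unit quaternion [x, y, z, w].
In Python, from plant import env, grab_frame, spotter gives the robot as it stands. Calls block until the motion is done:
- env.goto(position, orientation): joint-space move of the TCP to a pose.
- env.move_linear(position, rotation=None, velocity=0.15): straight line of the TCP; rotation=None keeps the orientation; velocity is the mean speed in m/s.
- env.movej(angles): joint-space move.
- env.release() and env.close_gripper(): open the fingers fully, or close them until they stop; the grip force is fixed at half the most.
- env.sleep(seconds).
- env.ik(position, orientation): joint angles nearest the present ones, or None.
- env.get_obs(): the state.
- grab_frame(name): name is "scene" or "top"; returns a dict with "image" (384x512x3 uint8, red, green, blue), "K" (3x3 intrinsics, pixels), "R" (3x3) and "t" (3): a world point X has camera coordinates R X + t. Camera axes: x right, y down, z forward; pixel columns grow to the right and rows downward; lengths in m; the calibration is good to about 2 mm. A picture is of the moment at which its call begins. There is no depth.
A pose or a line that the arm cannot do raises env.Unreachable and nothing moves.
- env.sign_off(): hands the job in; it is judged then, once.
Trained networks look in the newest picture that a camera, given by its name, has taken for a name from the list of things; names that differ only in an ending like _2 or _b are one class to them, and where a whole thing is asked for, a point or a joint stands for the part that bears it (a point fixed in the world has none). Each returns a list of dicts, best first, with "score" (0 to 1); they miss things now and then, are a little off and sometimes report something else, mostly with a low value. They report only what shows in the picture. A call takes as long as a camera call.
- spotter.search_frame(camera, label): "extent" ([centre column, centre row, width, height] in pixels, round what is visible of it).
The state is a dict: "clock": time; "joint_pos": joint angles; "qd": joint speeds; "joint_efforts": joint torques, N m; "position": TCP position; "tool_rot": TCP orientation; "ft_force": force on the tool from outside, world axes, zero at the start; "ft_torque": the same for the moment, N m; "width": opening from 0.0 (shut) to 1.0 (fully open); "gripper_force": force on a finger pad.
Only numpy, scipy, OpenCV 4.12 (cv2) and the standard library are available. Lean on these libraries where they do the work, as an engineer would, in place of code of your own. Each camera call takes 0.05 s, during which the arm holds its last target. There are 200 camera calls.

## Task

Empty the blue tip-up bin: push its black crossbar over until the orange pointer stands at the green 40-degree mark, never into the red, keep it there until both silver capacitors lie in the red tray below its spout, then bring the bin back fully level. After that, hang the yellow tag on the steel rail at the green band to flag the bin as empty, let go, and leave the other things on the bench where they are.

Things in the scene. Friction and masses are not known exactly. Their poses are not given: they have to be found in the camera images.
- stand: Stand of the tip-up bin, fixed: steel base plate 160 x 130 x 12 mm, two aluminium cheeks 170 mm high, 8 mm thick, at x = +-64 mm carrying the axle. Origin on the bench below the axle's middle; axle along its x, 150 mm up. The bin pours towards the stand's -y. It turns on a stiff, balanced hinge: stays where it is left, 3 to 5 N at the crossbar turns it either way.
- bin (a joint): Tilt of the blue bin, rad: 0 = level, on a hard stop; grows as its spout (-y side) goes down; green mark 0.698 (40 degrees), red from 0.87 (50), far stop 1.05. Bin open on top, 98 mm wide along x, flat floor 50 mm below the axle, spout rising 28 degrees to a lip 100 mm out towards -y: the capacitors roll out when it is tipped beyond about 28 degrees.
- dial_mark (a point): Middle of the green 40-degree mark on the white dial (outer face of the stand's +x cheek), 74 mm from the axle. Other marks: black at 0, 10, 20, 30 degrees, red from 50 on, counted from straight up towards the stand's -y. The bin's orange pointer sweeps over them.
- bin_bar (a point): Middle of the bin's black round crossbar: 12 mm diameter, along the stand's x, 98 mm clear between the two flat uprights at its ends. When level it is 110 mm straight above the axle (260 mm above the bench); fixed to the bin, it swings on this 110 mm radius towards the stand's -y. Free space 60 mm below and beside it.
- cap0: Loose silver capacitor, a cylinder 28 mm diameter, 70 mm long with a black end, lying along the axle in the bin at the start. Origin at its middle, its x axis along the cylinder. About 70 g.
- cap1: The second capacitor, the same.
- tray: Red open tray, fixed to the bench, outer 160 (x) x 180 (y) x 50 mm high, walls and floor 5 mm. Origin under its centre; it stands 160 mm from the stand's origin towards the stand's -y, below the spout.
- rail: Steel rail on two end posts, fixed to the bench: a horizontal bar 12 mm diameter and 300 mm long. Origin on the bench below its middle; the bar runs along its y axis, bar centre 215 mm above the bench.
- mark: Green band, 24 mm wide, around the rail bar; origin at its middle on the bar's centre line, y axis along the rail.
- tag: Loose yellow tag hanger, 60 g, upright in the holder. Origin: middle of the underside of the hook's crown, where the rail bears. Black hook 30 mm wide along y, gap 24 mm in x (-12 to +12), short leg at +x ending 28 mm below the origin; the leg at -x (robot's side, 5 mm thick) runs on into the yellow plate, 4 mm thick, 70 mm wide, to 115 mm below the origin. Hung, it leans a few degrees.
- tag_tab (a point): Top middle of the tag's black grip tab, 44 mm above the tag's origin. The tab is 12 mm (x) x 30 mm (y) and 36 mm high, standing on the 8 mm crown; pinch it from above, across either width.
- holder: Grey slotted block 70 (x) x 100 (y) x 40 mm high, fixed, origin under its centre; its slot, 6 mm wide in x, 78 mm long in y, 32 mm deep, holds the lower end of the tag's plate. Lift the tag straight up by 40 mm to free it.
- driver: Bystander: screwdriver, 180 mm, red handle, lying on the bench; origin under its middle.
- tape: Bystander: yellow roll of tape, 90 mm diameter, 24 mm high; origin under its centre.
- flux: Bystander: white jar with blue cap, 48 mm diameter, 100 mm high; origin under its centre.
- clearbox: Bystander: clear open box 100 x 140 x 60 mm; origin under its centre.
- can: Bystander: amber bottle with black cap, 56 mm diameter, 130 mm high; origin under its centre.

How it is judged:
On the way, in this order (a step that is already met when the one before it is completed fails the run):
1. the bin stands at the green mark (40 degrees, within 5) and both capacitors lie in the red tray (value of joint bin between 0.611 and 0.785 rad and x of cap0 in the frame of tray between -0.08 and 0.08 m and y of cap0 in the frame of tray between -0.09 and 0.09 m and z of cap0 in the frame of tray between 0 and 0.05 m and x of cap1 in the frame of tray between -0.08 and 0.08 m and y of cap1 in the frame of tray between -0.09 and 0.09 m and z of cap1 in the frame of tray between 0 and 0.05 m), for 0.3 s.
2. the bin is back level (within 3 degrees) (value of joint bin below 0.05 rad), for 0.2 s.
3. the tag hangs on the rail at the green band (y of tag in the frame of mark between -0.015 and 0.015 m and distance between tag and mark below 0.024 m and z of tag in the frame of mark above 0 m and angle between tag's own z axis and vertical below 0.3 rad), for 0.2 s.
At the end, for the whole second after the job is handed in: Both capacitors lie in the red tray (centres inside its walls), the bin is level within 3 degrees, the tag hangs by its hook on the rail, its middle within 15 mm of the middle of the green band along the rail and leaning less than 17 degrees, and all is at rest (all of step 3 and x of cap0 in the frame of tray between -0.08 and 0.08 m and y of cap0 in the frame of tray between -0.09 and 0.09 m and z of cap0 in the frame of tray between 0 and 0.05 m and x of cap1 in the frame of tray between -0.08 and 0.08 m and y of cap1 in the frame of tray between -0.09 and 0.09 m and z of cap1 in the frame of tray between 0 and 0.05 m and value of joint bin below 0.05 rad and linear speed of each of tag, cap0, cap1 below 0.03 m/s); the robot touches nothing.
It fails at once if the bin is tipped into the red (beyond 52 degrees) (value of joint bin above 0.91 rad).
It fails at once if a bystander is moved by more than 30 mm (distance of any of driver, tape, flux, clearbox, can from where it was at the start of the episode above 0.03 m).
It also fails if it takes over 61 s, if anything falls off the work surface, if the arm or the gripper's body presses on something with over 40 N, if the wrist force passes 120 N, or if a joint passes its speed limit or range.

## Working session

There is one attempt and no reset: what is moved stays moved. The work goes in short steps, each a Python script; the robot and the scene stay as the last script left them, time stands still between calls to the robot, and variables do not carry over. Pictures are saved under pics/ and viewed, at most 10 in all, crops included, and the job is handed in when it is done.

```bash
mkdir -p pics; ls; python3 - <<'E'
from plant import env, grab_frame, spotter
import cv2,numpy as np
for c in ("scene","top"):
    f=grab_frame(c); cv2.imwrite(f"pics/{c}0.png",f["image"][:,:,::-1])
    print(c,f["K"].round(1).tolist(),f["R"].round(4).tolist(),f["t"].round(4).tolist())
    for l in ["stand","bin","dial_mark","bin_bar","cap0","tray","rail","mark","tag","tag_tab","holder","driver","tape","flux","clearbox","can"]:
        print(l,[(np.round(d["extent"]).astype(int).tolist(),round(d["score"],2)) for d in spotter.search_frame(c,l)[:2]])
print(env.get_obs())
E
```

```text
pics
scene [[403.7, 0.0, 251.2], [0.0, 403.7, 190.4], [0.0, 0.0, 1.0]] [[0.7715, 0.6362, 0.0032], [0.4604, -0.5547, -0.6931], [-0.4392, 0.5361, -0.7209]] [-0.3676, -0.1332, 1.4043]
stand [([235, 204, 80, 108], 0.63)]
bin [([231, 193, 70, 79], 0.62)]
dial_mark [([238, 205, 77, 107], 0.6)]
bin_bar [([229, 190, 67, 79], 0.92)]
cap0 [([238, 194, 15, 9], 0.66), ([230, 203, 15, 16], 0.65)]
tray [([193, 260, 92, 85], 0.83)]
rail [([336, 178, 81, 116], 0.73), ([229, 191, 67, 76], 0.63)]
mark [([235, 205, 77, 106], 0.72)]
tag [([235, 207, 78, 108], 0.74), ([293, 148, 22, 35], 0.55)]
tag_tab [([292, 148, 16, 39], 0.8), ([124, 231, 27, 42], 0.25)]
holder [([286, 167, 34, 27], 0.84)]
driver [([326, 287, 57, 45], 0.92)]
tape [([354, 237, 32, 33], 0.62)]
flux [([390, 201, 23, 31], 0.75), ([269, 343, 72, 80], 0.23)]
clearbox [([271, 342, 74, 84], 0.83), ([336, 177, 86, 122], 0.56)]
can [([126, 232, 27, 40], 0.66)]
top [[470.2, 0.0, 264.1], [0.0, 470.2, 191.2], [0.0, 0.0, 1.0]] [[-0.0219, -0.9996, -0.0184], [-0.9949, 0.0236, -0.0981], [0.0985, 0.0161, -0.995]] [-0.0077, 0.5405, 1.3091]
stand [([286,
[... 674 characters left out ...]
int_pos': array([-1.33799557e+00,  3.19623979e-01,  1.56449675e+00,  1.55887860e-05,
        1.25738041e+00, -2.00011328e-02]), 'qd': array([ 1.42111404e-04, -5.26458776e-04, -1.24031787e-03, -1.00711888e-03,
        1.01326201e-05, -1.18607191e-03]), 'joint_efforts': array([-1.35465907e-04, -4.12340212e+01, -2.32225549e+01,  7.28203962e-02,
        3.77565902e-02, -2.20701196e-06]), 'position': array([ 0.14382862, -0.55674776,  0.21396342]), 'tool_rot': array([9.92022333e-01, 1.26062242e-01, 1.22321627e-05, 4.47101589e-05]), 'ft_force': array([0.23203865, 0.15426102, 0.00472395]), 'ft_torque': array([ 0.02357408, -0.02652369,  0.0202497 ]), 'gripper_force': 0.0, 'width': 1.0036301666205127}
```

```bash
python3 - <<'E'
import cv2
a=cv2.imread("pics/top0.png")[90:310,140:400]; cv2.imwrite("pics/t1.png",cv2.resize(a,None,fx=3,fy=2.7,interpolation=cv2.INTER_CUBIC)[:600])
a=cv2.imread("pics/scene0.png")[110:310,130:390]; cv2.imwrite("pics/s1.png",cv2.resize(a,None,fx=3,fy=3,interpolation=cv2.INTER_CUBIC))
E
```

```text
(no output)
```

View pics/t1.png

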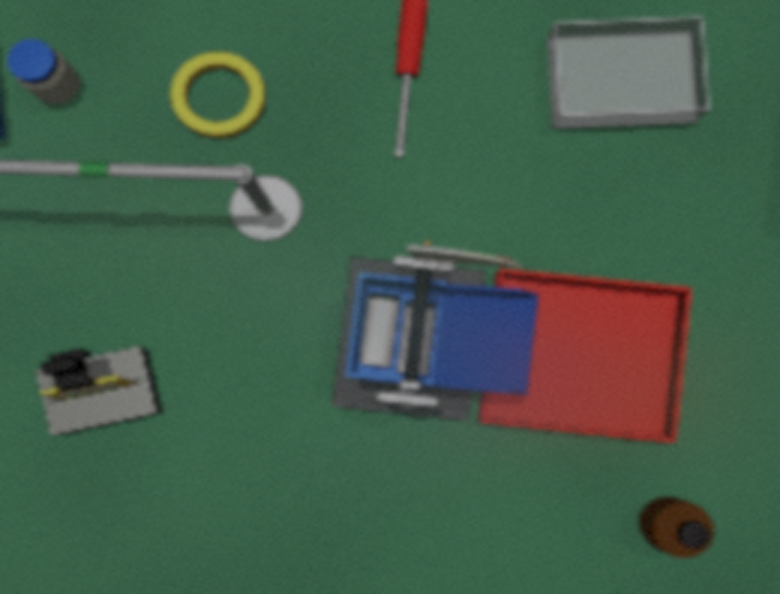

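View pics/s1.png

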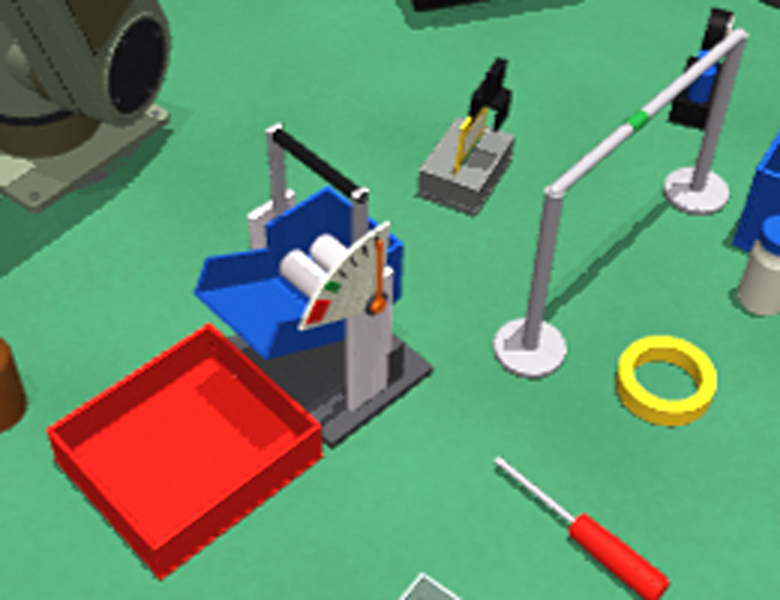

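```bash
cat > fit.py <<'E'
import numpy as np, cv2
from scipy.optimize import least_squares
CAM={"scene":(np.array([[403.7,0,251.2],[0,403.7,190.4],[0,0,1]]),np.array([[.7715,.6362,.0032],[.4604,-.5547,-.6931],[-.4392,.5361,-.7209]]),np.array([-.3676,-.1332,1.4043])),
"top":(np.array([[470.2,0,264.1],[0,470.2,191.2],[0,0,1]]),np.array([[-.0219,-.9996,-.0184],[-.9949,.0236,-.0981],[.0985,.0161,-.995]]),np.array([-.0077,.5405,1.3091]))}
def proj(c,P):
    K,R,t=CAM[c]; q=(np.atleast_2d(P)@R.T+t)@K.T; return q[:,:2]/q[:,2:]
def S(x,y): return (130+x/3,110+y/3)
def T(x,y): return (140+x/3,90+y/2.7)
def W(p,L):
    L=np.atleast_2d(L); c,s=np.cos(p[2]),np.sin(p[2])
    return np.c_[p[0]+c*L[:,0]-s*L[:,1],p[1]+s*L[:,0]+c*L[:,1],L[:,2]]
def fit(obs,x0):
    f=lambda p:np.concatenate([proj(c,W(p,l))[0]-uv for c,l,uv in obs])
    r=least_squares(f,x0,loss="soft_l1"); return r.x,r.fun.reshape(-1,2)
if __name__=="__main__":
    tr=lambda sx,sy:(sx*.08,-.16+sy*.09,.05)
    st=[("scene",tr(-1,1),S(210,326)),("scene",tr(1,1),S(320,430)),("scene",tr(1,-1),S(160,570)),("scene",tr(-1,-1),S(50,432)),
    ("top",tr(1,1),T(499,270)),("top",tr(1,-1),T(690,288)),("top",tr(-1,-1),T(675,440)),("top",tr(-1,1),T(480,423)),
    ("scene",(-.049,0,.26),S(280,134)),("scene",(.049,0,.26),S(357,190)),("top",(.049,0,.26),T(425,275)),("top",(-.049,0,.26),T(411,383))]
    p,r=fit(st,[.4,0,0]); print("stand",p.round(4)); print(r.round(1).tolist())
    ra=[("scene",(0,-.15,.215),S(552,190)),("scene",(0,.15,.215),S(743,36)),("top",(0,-.15,.215),T(245,172))]
    q,r=fit(ra,[.5,.3,0]); print("rail",q.round(4)); print(r.round(1).tolist())
    for c,uv in (("scene",S(640,120)),("top",T(94,169))):
        g=least_squares(lambda s:(proj(c,W(q,(0,s[0],.215)))[0]-uv),[0]); print("mark s",c,g.x,g.fun)
    h=lambda sx,sy:(sx*.035,sy*.05,.04)
    ho=[("scene",h(-1,-1),S(420,170)),("scene",h(-1,1),S(460,118)),("scene",h(1,1),S(513,140)),("scene",h(1,-1),S(475,190)),
     ("top",h(1,1),T(37,365)),("top",h(1,-1),T(143,348)),("top",h(-1,-1),T(153,412)),("top",h(-1,1),T(50,434))]
    o,r=fit(ho,[.3,.25,0]); print("holder",o.round(4)); print(r.round(1).tolist())
    np.savez("poses.npz",stand=p,rail=q,holder=o)
    tg=W(o,(.0145,0,0))[0]; tg=(tg[0],tg[1],o[2]); zo=.123
    out=[]
    for c in ("top","scene"):
        im=cv2.imread(f"pics/{c}0.png"); F=8
        def panel(ctr,segs):
            x0,y0=int(ctr[0])-24,int(ctr[1])-24
            a=cv2.resize(im[y0:y0+48,x0:x0+48],None,fx=F,fy=F,interpolation=cv2.INTER_CUBIC)[:,:]
            for A,B in segs:
                u=((np.array([proj(c,A)[0],proj(c,B)[0]])-[x0,y0]+.5)*F).astype(int)
                cv2.line(a,tuple(map(int,u[0])),tuple(map(int,u[1])),(255,0,255),1)
            return cv2.resize(a,(380,295))
        def box(pp,x0,x1,y0,y1,z):
            c4=[(x0,y0,z),(x1,y0,z),(x1,y1,z),(x0,y1,z)]; w=W(pp,c4); return [(w[i],w[(i+1)%4]) for i in range(4)]
        seg=box(tg,-.006,.006,-.015,.015,zo+.044)+box(tg,-.017,-.012,-.035,.035,zo-.03)+box(o,-.035,.035,-.05,.05,.04)+box(o,-.003,.003,-.039,.039,.04)
        m=W(q,(0,g.x[0],.215))
        w=W(q,[(0,-.15,.215),(0,.15,.215)])
        out.append(np.hstack([panel(proj(c,W(tg,(0,0,.1)))[0],seg),panel(proj(c,m)[0],[(w[0],w[1])]+[tuple(W(q,[(-.01,g.x[0]+d,.215),(.01,g.x[0]+d,.215)])) for d in (-.012,.012)])]))
    cv2.imwrite("pics/m1.png",np.vstack(out))
E
python3 fit.py
```

```text
stand [ 0.4714 -0.0574 -0.1212]
[[-0.7, -2.1], [0.8, -2.7], [-1.3, -7.0], [-1.7, -1.0], [-0.6, -1.4], [0.4, -1.8], [0.9, -0.3], [0.5, -0.6], [-1.6, -0.6], [-0.3, 0.6], [-0.7, -2.3], [-0.1, -0.5]]
rail [ 0.6275  0.2292 -0.0754]
[[0.1, 0.2], [-0.1, 0.1], [-0.1, 0.2]]
mark s scene [-0.02238244] [-0.05812265 -0.07176661]
mark s top [-0.02578606] [ 0.05953213 -1.1980969 ]
holder [0.4247 0.2393 0.172 ]
[[-1.0, -1.0], [-0.4, -1.1], [0.9, -1.6], [0.3, -0.1], [0.2, -0.0], [-0.1, -0.6], [1.0, 0.3], [0.1, -0.9]]
```

View pics/m1.png

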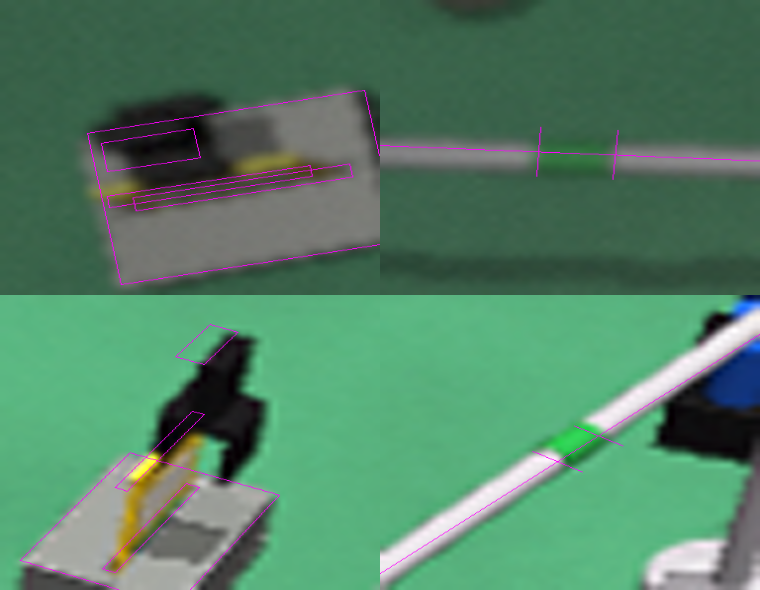

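```bash
cat > fit2.py <<'E'
from fit import *
from scipy.optimize import minimize
from scipy.spatial.transform import Rotation as Ro
P=np.load("poses.npz"); q=P["rail"]; o=P["holder"]
im={c:cv2.imread(f"pics/{c}0.png") for c in CAM}; hsv={c:cv2.cvtColor(i,cv2.COLOR_BGR2HSV).astype(int) for c,i in im.items()}
# stand
tr=lambda sx,sy:(sx*.08,-.16+sy*.09,.05)
st=[("scene",tr(-1,1),S(210,326)),("scene",tr(1,1),S(320,422)),("scene",tr(1,-1),S(160,546)),("scene",tr(-1,-1),S(50,432)),
("top",tr(1,1),T(499,270)),("top",tr(1,-1),T(690,288)),("top",tr(-1,-1),T(675,440)),("top",tr(-1,1),T(480,423)),
("scene",(-.049,0,.26),S(280,134)),("scene",(.049,0,.26),S(357,190)),("top",(.049,0,.26),T(425,275)),("top",(-.049,0,.26),T(411,383))]
p,r=fit(st,[.4,0,0]); print("stand",p.round(4)); print(r.round(1).tolist())
# rail
L={};M={}
for c in CAM:
    pts=[];g=[]
    for s in np.linspace(-.12,.1,23):
        u=proj(c,W(q,(0,s,.215)))[0]
        if abs(s+.024)<.02: continue
        d=proj(c,W(q,(0,s+.01,.215)))[0]-u; n=np.array([-d[1],d[0]])/np.linalg.norm(d)
        k=np.arange(-6,6.1,.25); sm=cv2.remap(im[c].astype(np.float32),(u[0]+k*n[0])[None].astype(np.float32),(u[1]+k*n[1])[None].astype(np.float32),cv2.INTER_LINEAR)[0]
        w=np.clip((sm[:,2]-sm[:,2].min())/(np.ptp(sm[:,2])+1)-.5,0,1)
        pts.append(u+n*(w@k)/w.sum())
    pts=np.array(pts); vx,vy,x0,y0=cv2.fitLine(pts.astype(np.float32),cv2.DIST_HUBER,0,.01,.01).ravel(); L[c]=(np.array([-vy,vx]),np.array([x0,y0]))
    u=proj(c,W(q,(0,-.024,.215)))[0].astype(int); h=hsv[c]; yy,xx=np.mgrid[u[1]-8:u[1]+9,u[0]-8:u[0]+9]
    b=im[c][yy,xx].astype(int); bg=hsv[c][yy,xx]; mask=(bg[...,1]>(190 if c=="scene" else 0))
    w=np.clip((b[...,1]-b[...,2])-np.percentile(b[...,1]-b[...,2],90),0,None)*1.0
    M[c]=np.array([(w*xx).sum(),(w*yy).sum()])/w.sum(); print(c,"line scatter",np.abs((pts-L[c][1])@L[c][0]).max().round(2),"mark px",M[c].round(1))
def f(v):
    e=[]
    for c in CAM:
        a=proj(c,W(v[:3],[(0,-.12,.215),(0,.1,.215)])); e+=list((a-L[c][1])@L[c][0])
        e+=list(.5*(proj(c,W(v[:3],(0,v[3],.215)))[0]-M[c]))
    return np.r_[e,(v[1]-q[1])*100]
r=least_squares(f,[*q,-.024]); print("rail",r.x.round(4),"resid",r.fun.round(2)); mk=W(r.x[:3],(0,r.x[3],.215))[0]; print("mark",mk.round(4))
# tag silhouette: v=x,y,yaw(of slot), lean
B=[(-.006,.006,-.015,.015,.008,.044),(-.017,.017,-.015,.015,0,.008),(.012,.017,-.015,.015,-.028,0),(-.017,-.012,-.015,.015,-.03,0)]
Y=[(-.0165,-.0125,-.035,.035,-.08,-.03)]
dark={c:(hsv[c][...,2]<(75 if c=="top" else 75)) for c in CAM}
yel={c:(abs(hsv[c][...,0]-25)<9)&(hsv[c][...,1]>110) for c in CAM}
def Tw(v,X):
    return np.array([v[0],v[1],.008])+(Ro.from_euler("z",v[2])*Ro.from_euler("y",v[3])).apply(np.array(X)+[.0145,0,.115])
def sil(c,v,bx,F=6):
    u0=proj(c,[*W(o,(0,0,.1))[0]])[0].astype(int)-24; m=np.zeros((48*F,48*F),np.uint8)
    for b in bx:
        X=[(x,y,z) for x in b[:2] for y in b[2:4] for z in b[4:]]
        cv2.fillConvexPoly(m,cv2.convexHull(((proj(c,Tw(v,X))-u0+.5)*F).astype(np.int32)),1)
    return cv2.resize(m.astype(np.float32),(48,48),interpolation=cv2.INTER_AREA),u0
def cost(v):
    e=0
    for c in CAM:
        for bx,D,wt in ((B,dark,1),):
            m,u0=sil(c,v,bx); d=D[c][u0[1]:u0[1]+48,u0[0]:u0[0]+48].astype(float)
            # ignore holder shadow: low part
            e+=wt*np.abs(m-d).sum()/max(m.sum(),1)
    return e+((v[2]-o[2])/.05)**2*.05+(v[3]/.08)**2*.05
best=min((minimize(cost,[o[0]+a,o[1]+b,o[2],l],method="Nelder-Mead",options=dict(initial_simplex=np.array([o[0]+a,o[1]+b,o[2],l])+np.r_[np.zeros((1,4)),np.diag([.006,.006,.05,.04])])) for a in(-.004,.004) for b in (-.004,.004) for l in (0,.05)),key=lambda r:r.fun)
v=best.x; print("tag slot pose",v.round(4),"cost",best.fun,"tab top",Tw(v,(0,0,.044)).round(4),"origin",Tw(v,(0,0,0)).round(4),"holder",o.round(4))
np.savez("poses2.npz",stand=p,rail=r.x,mark=mk,tag=v,tab=Tw(v,(0,0,.044)))
out=[]
for c in CAM:
    m,u0=sil(c,v,B+Y); a=cv2.resize(im[c][u0[1]:u0[1]+48,u0[0]:u0[0]+48],None,fx=6,fy=6,interpolation=cv2.INTER_CUBIC); d=dark[c][u0[1]:u0[1]+48,u0[0]:u0[0]+48]
    for bx in B+Y:
        k=cv2.resize(sil(c,v,[bx])[0],None,fx=6,fy=6); cn,_=cv2.findContours((k>.5).astype(np.uint8),0,1); cv2.drawContours(a,cn,-1,(255,0,255),1)
    out.append(np.hstack([a,cv2.resize((d*255).astype(np.uint8),None,fx=6,fy=6,interpolation=0)[...,None].repeat(3,2)]))
cv2.imwrite("pics/m2.png",np.vstack(out))
E
python3 fit2.py
```

```text
stand [ 0.4707 -0.0566 -0.1228]
[[-0.6, -2.4], [0.8, -0.4], [-1.4, 0.6], [-1.7, -1.5], [-0.8, -1.1], [0.2, -1.4], [0.5, 0.1], [0.1, -0.3], [-1.6, -0.8], [-0.3, 0.4], [-1.0, -2.0], [-0.4, -0.2]]
scene line scatter 0.1 mark px [342.1 149. ]
top line scatter 1.82 mark px [170.8 151.9]
rail [ 0.6246  0.2291 -0.0573 -0.0235] resid [ 0.43  0.48  0.02  0.37  0.35  0.36 -0.16  0.22 -0.  ]
mark [0.6232 0.2057 0.215 ]
tag slot pose [0.4213 0.2405 0.1841 0.0753] cost 0.9947024015281986 tab top [0.4473 0.2454 0.1655] origin [0.444  0.2448 0.1216] holder [0.4247 0.2393 0.172 ]
```

View pics/m2.png

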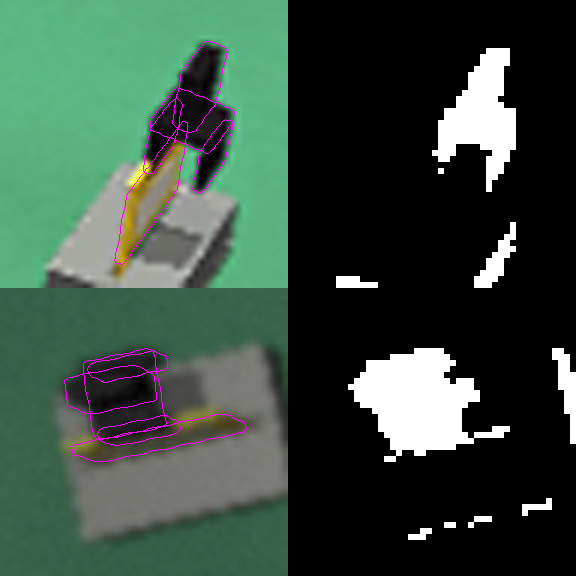

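```bash
cat > h.py <<'E'
import numpy as np, cv2
from plant import env, grab_frame, spotter
P=np.load("poses2.npz"); st=P["stand"]; tag=P["tag"]; tab=P["tab"]; rail=P["rail"]; mark=P["mark"]
def quat(phi,k=0):
    "tool down, y axis at angle phi (+k*pi)"
    a=(phi+k*np.pi+np.pi/2)/2; return np.array([np.cos(a),np.sin(a),0,0])
def bar(th,dy=0,dz=0,g=.019):
    y=-.11*np.sin(th)+dy; c,s=np.cos(st[2]),np.sin(st[2])
    return np.array([st[0]-s*y,st[1]+c*y,.15+.11*np.cos(th)-g+dz])
PB=np.pi/2+st[2]
def rep(m=""):
    o=env.get_obs(); print(m,round(o["clock"],2),o["position"].round(4),"F",o["ft_force"].round(1),"w",round(o["width"],3),"gf",round(o["gripper_force"],1)); return o
def snap(c,n,box=None,f=3):
    im=grab_frame(c)["image"][:,:,::-1]
    if box: im=cv2.resize(im[box[1]:box[3],box[0]:box[2]],None,fx=f,fy=f,interpolation=cv2.INTER_CUBIC)
    cv2.imwrite(f"pics/{n}.png",im)
E
python3 - <<'E'
from h import *
for k in (-1,0,1):
    for n,p,phi in (("bar",bar(0),PB),("bar40",bar(.7),PB),("tab",tab-[0,0,.03],tag[2]),("tabup",tab+[0,0,.1],tag[2]),("rail",mark+[0,0,.1],rail[2])):
        j=env.ik(p,quat(phi,k)); print(k,n,None if j is None else np.round(j,2))
o=env.get_obs(); print(o["clock"])
env.move_linear(o["position"]+[0,0,.2],velocity=.3)
env.goto(bar(0,dz=.1),quat(PB,-1)); rep()
print(env.get_obs()["joint_pos"].round(2))
E
```

```text
-1 bar [-0.14  0.14  1.73 -0.    1.27  1.55]
-1 bar40 [-0.29  0.17  1.77 -0.    1.2   1.4 ]
-1 tab None
-1 tabup None
-1 rail None
0 bar [-0.14  0.14  1.73 -0.    1.27 -1.59]
0 bar40 [-0.29  0.17  1.77 -0.    1.2  -1.74]
0 tab [ 0.48  0.28  1.83 -0.    1.03  0.3 ]
0 tabup [ 0.48  0.19  1.62 -0.    1.34  0.3 ]
0 rail [ 0.3   0.42  1.17 -0.    1.56  0.36]
1 bar [-0.14  0.14  1.73 -0.    1.27  1.55]
1 bar40 [-0.29  0.17  1.77 -0.    1.2   1.4 ]
1 tab None
1 tabup None
1 rail None
1.7
 4.67 [ 0.4708 -0.0573  0.341 ] F [-0.1  0.  -0.8] w 0.996 gf 0.0
[-0.15  0.1   1.54 -0.    1.51  1.55]
```

```bash
python3 - <<'E'
from h import *
env.move_linear(bar(0),velocity=.12); rep("down")
env.close_gripper(); rep("closed")
for dy in (.002,.004,.006):
    env.move_linear(bar(0,dy=dy),velocity=.02); o=rep(f"dy {dy}")
    if abs(o["ft_force"][1])>12: break
snap("scene","grip",(170,130,330,310),3)
E
```

```text
down 5.66 [ 0.4713 -0.0568  0.2417] F [ 0.6  0.1 -0.5] w 1.0 gf 0.0
closed 6.85 [ 0.4707 -0.0574  0.241 ] F [-0.7 -3.6 -1.1] w 0.126 gf 30.0
dy 0.002 7.1 [ 0.4707 -0.0575  0.241 ] F [ -1.5 -10.5   1. ] w 0.122 gf 30.0
dy 0.004 7.35 [ 0.4706 -0.0575  0.241 ] F [ -1.9 -16.   -0.7] w 0.121 gf 30.0
```

View pics/grip.png

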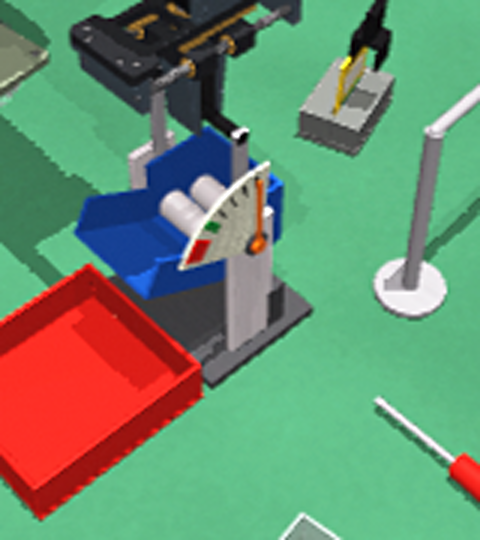

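The bar is held between the pads and the pointer is at 0 (pixel 260,180). Now I'll tip it.

```bash
python3 - <<'E'
from h import *
for d in (10,20,28,34,40):
    env.move_linear(bar(np.radians(d),dy=-.001),velocity=.04 if d<30 else .025); rep(d)
env.sleep(1.5)
snap("scene","tip",(140,150,330,310),4)
o=env.get_obs(); y=(st[1]-.001-o["position"][1])/np.cos(st[2]); print("est deg",np.degrees(np.arcsin(y/.11)))
E
```

```text
10 8.15 [ 0.4682 -0.0755  0.2397] F [-1.4  4.4  4.3] w 0.121 gf 30.0
20 8.78 [ 0.4656 -0.0947  0.2341] F [-2.1  3.6  2. ] w 0.124 gf 30.0
28 9.32 [ 0.4637 -0.109   0.2277] F [-3.4  3.8  0.6] w 0.124 gf 30.0
34 9.93 [ 0.4625 -0.1184  0.222 ] F [-3.6  3.8  1.5] w 0.123 gf 30.0
40 10.53 [ 0.4614 -0.1275  0.2151] F [-5.1  4.1  1.8] w 0.126 gf 30.0
est deg 39.7683306326676
```

View pics/tip.png

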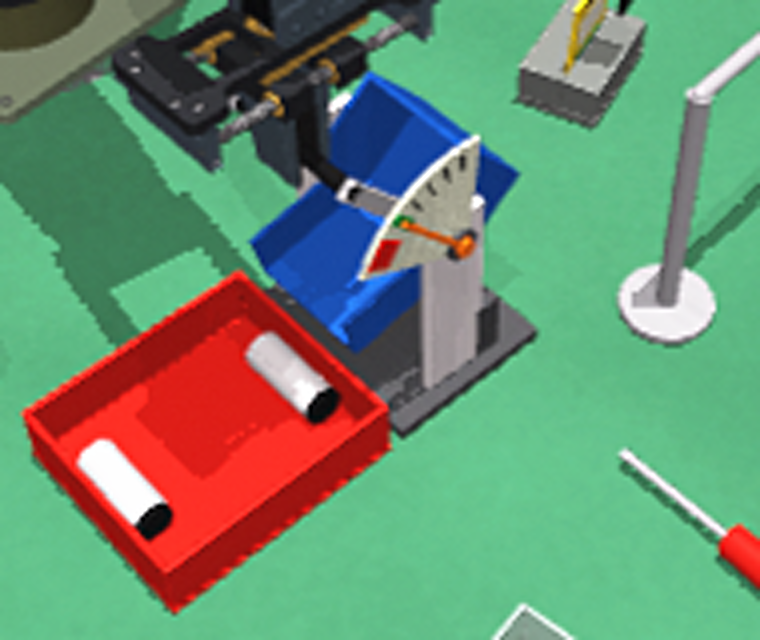

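Both capacitors lie in the tray (pixels 290,375 and 125,485) and the pointer is on green. Next I'll level the bin and then grip the tag.

```bash
python3 - <<'E'
from h import *
for d in (30,20,10,0):
    env.move_linear(bar(np.radians(d),dy=-.001),velocity=.05)
env.move_linear(bar(0,dy=.003),velocity=.02); rep("level")
env.sleep(.3); env.release(); rep("open")
env.move_linear(bar(0,dz=.12),velocity=.15)
env.goto(tab+[0,0,.07],quat(tag[2])); rep("above tab")
env.move_linear(tab-[0,0,.028],velocity=.08); rep("at tab")
env.close_gripper(); rep("closed")
snap("scene","tag",(200,110,360,260),4)
E
```

```text
level 14.57 [ 0.4715 -0.0576  0.243 ] F [ -5.9 -12.4   4.9] w 0.121 gf 30.0
open 16.12 [ 0.4711 -0.0537  0.241 ] F [-0.1 -0.2 -0.4] w 1.002 gf 0.0
above tab 18.32 [0.4476 0.2449 0.2355] F [ 0.  -0.4  0.4] w 1.001 gf 0.0
at tab 19.69 [0.4477 0.2456 0.138 ] F [0.5 0.6 0.1] w 0.999 gf 0.0
closed 20.88 [0.4455 0.2449 0.1376] F [-4.6  0.2  5.4] w 0.137 gf 29.7
```

View pics/tag.png

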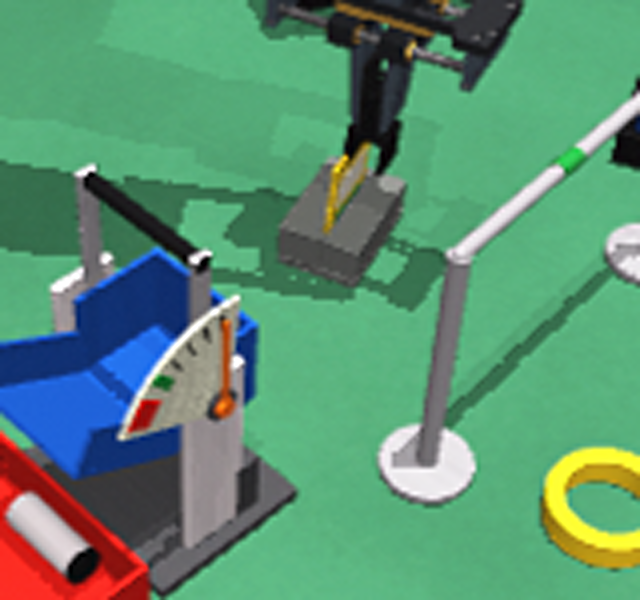

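Bin level (pointer at 0, pixel 228,325) and the tag is gripped (12.5 mm). Next: lift and carry.

```bash
python3 - <<'E'
from h import *
p=env.get_obs()["position"]
env.move_linear(p+[0,0,.07],quat(tag[2]),velocity=.08); rep("lift")
env.move_linear([p[0],p[1],.30],velocity=.15)
h=[mark[0],mark[1],.295]
env.goto(h,quat(rail[2])); rep("over rail")
env.sleep(.3)
snap("scene","over",None); snap("top","overt",None)
a=cv2.imread("pics/over.png")[90:190,290:390]; b=cv2.imread("pics/overt.png")[110:210,120:220]
cv2.imwrite("pics/ov.png",cv2.resize(np.hstack([a,b]),None,fx=4,fy=4,interpolation=cv2.INTER_CUBIC))
E
```

```text
lift 21.96 [0.4454 0.2447 0.2071] F [ 0.2 -0.1 -0.8] w 0.131 gf 30.0
over rail 23.48 [0.6221 0.2059 0.2942] F [-0.2  0.5  0. ] w 0.13 gf 30.0
```

View pics/ov.png

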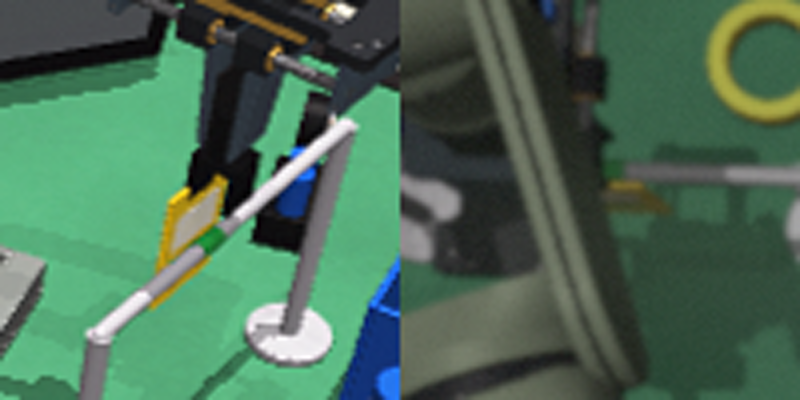

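```bash
python3 - <<'E'
from fit import *
P=np.load("poses2.npz");m=P["mark"];yaw=P["rail"][2]
z=.2942-.016
t=(.6221,.2059,yaw)
for n,X in (("leg bottom outer",[(.017,-.015,z-.028),(.017,.015,z-.028)]),("tab? crown outer",[(.017,-.015,z+.008),(.017,.015,z+.008)]),("plate -y/+y bottom",[(-.0145,-.035,z-.115),(-.0145,.035,z-.115)]),("plate top z-.03",[(-.0145,-.035,z-.03),(-.0145,.035,z-.03)])):
    print(n,((proj("scene",W(t,X))-[290,90]+.5)*4).round(0).tolist(),((proj("top",W(t,X))-[120,110]+.5)*4+[400,0]).round().tolist())
print(((proj("scene",m)-[290,90]+.5)*4).round(),((proj("top",m)-[120,110]+.5)*4+[400,0]).round())
E
python3 - <<'E'
import cv2
b=cv2.imread("pics/over.png")[115:165,320:370]
cv2.imwrite("pics/ov2.png",cv2.resize(b,None,fx=11,fy=11,interpolation=cv2.INTER_CUBIC))
E
```

```text
leg bottom outer [[227.0, 221.0], [253.0, 200.0]] [[617.0, 136.0], [568.0, 134.0]]
tab? crown outer [[237.0, 177.0], [263.0, 156.0]] [[604.0, 123.0], [553.0, 122.0]]
plate -y/+y bottom [[151.0, 312.0], [208.0, 263.0]] [[674.0, 212.0], [566.0, 208.0]]
plate top z-.03 [[169.0, 217.0], [229.0, 168.0]] [[649.0, 189.0], [532.0, 185.0]]
[[211. 241.]] [[604. 171.]]
```

View pics/ov2.png

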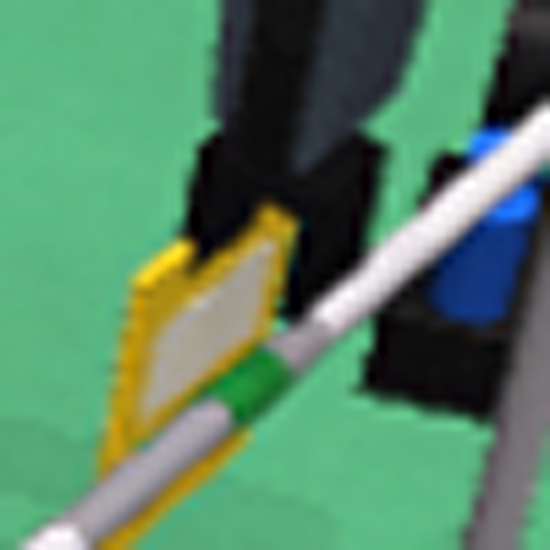

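The plate edges and the short leg's lower end (about pixel 290,320) match the prediction within a pixel, and the bar lies between the legs. I'll lower the tag.

```bash
python3 - <<'E'
from h import *
q=quat(rail[2]); ok=False
for z in np.r_[.275,.265,.255,.248,np.arange(.244,.227,-.002)]:
    env.move_linear([mark[0]+.001,mark[1],z],q,velocity=.05); o=env.get_obs()
    if abs(o["ft_force"]).max()>5: ok=True; break
rep("contact at cmd %.3f"%z)
E
```

```text
contact at cmd 0.234 26.93 [0.6245 0.2057 0.2364] F [-2.1 -0.7  7.9] w 0.129 gf 30.0
```

Contact came at TCP 0.236, where it was expected, so the crown is on the bar. Releasing.

```bash
python3 - <<'E'
from h import *
env.release(); rep("open")
env.move_linear([mark[0]+.001,mark[1],.36],velocity=.12)
env.goto([.45,.1,.42],quat(rail[2])); env.sleep(1.0); rep()
snap("scene","end",(130,100,390,310),3)
E
```

```text
open 28.18 [0.6242 0.2056 0.234 ] F [-0.2 -0.9  0.3] w 1.001 gf 0.0
 31.23 [0.45   0.1    0.4201] F [-0.4 -0.  -0.2] w 1.003 gf 0.0
```

View pics/end.png

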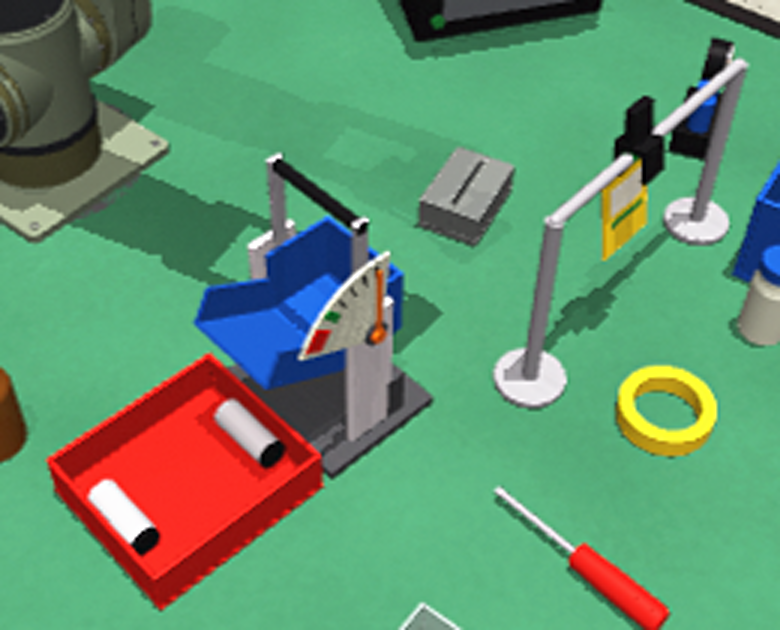

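The tag hangs over the green band (pixel 640,150), the bin is level and both capacitors are in the tray.

```bash
python3 -c "
from plant import env
print(env.sign_off())"
```

```text
the job is handed in; nothing more can be done
None
```

I handed the job in at about 31 s of the 61 s allowed: both capacitors are in the red tray, the bin is back level, and the tag hangs on the rail at the green band with no bystanders disturbed; the sign-off call returned no verdict.

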